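Lock the drive cover of the bench dough sheeter

ROBOT

A 6-joint arm with a two-finger parallel gripper is mounted at the origin on the work surface. World frame = base frame: x ahead of the robot, y to its left, z up, the work surface at z = 0. Lengths are in mm, angles in degrees, forces in N, time in s.
With the tool pointing down it reaches from about 300 to 850 mm from the base axis. Payload 4.2 kg.
Tool frame: the origin (TCP) lies at the very end of the fingers, on their centre line; the grasp point (between the pads) lies 19 mm behind it; z points along the fingers, x is the direction in which the jaws open and shut, and the axes are right-handed (so a half turn about z gives the same grasp; the last joint's range is limited). The gripper opens to 91 mm and grips with 3 to 60 N. Pads are 32 mm wide; open, the fingers measure 118 mm over their backs; the gripper's body (76 mm by 178 mm) begins 60 mm behind the grasp point.
Start: joints at [75.974, 18.312, 89.639, -0, 72.044, -1.146], TCP at [128.175, 560.548, 213.976] pointing down, gripper open.
Joint ranges: [-177.97, 177.97], [-48.28, 115.42], [12.27, 149.76], [-77.06, 257.06], [2.81, 150.46], [-146.56, 146.56]. Speed limits (degrees/s): [147.25, 147.25, 180, 180, 180, 180].

INTERFACE

Orientations are given as [roll, pitch, yaw] about the fixed x, y, z axes, in that order (R = Rz(yaw) Ry(pitch) Rx(roll)).
In Python, from workcell import env gives the robot as it stands.
- The arm moves only by the tool servo_tool, never from a script. Its argument "plan" is a list of rows, each a list of 3 entries, a list of its own where there are three numbers: the turn, a rotation vector about the tool's x, y, z in degrees, then the shift along the tool's x, y, z in mm, then the finger opening in mm, from 0 to 91.2. In form: [[[ax, ay, az], [dx, dy, dz], claw], ...]. A call has exactly 10 rows; each row shifts and turns the pose as measured when the row begins, along the tool's axes as they then stand; what a row does not reach is not made up. A row lasts 1/8 s, in which the tool goes at most 62.5 mm and 10.7 degrees, less where a joint would pass 70% of its speed; a pose out of reach is approached as far as the arm can. A call with a gripper value outside its range is refused whole. The fingers move at their own pace and stop on an object; "squeeze" is the grip in N (left out, the last holds). Time passes only in rows, so rows that do not move let the fingers close, or fill a call up. It gives the time, the measured TCP pose, the force and the opening at its end, in the units of the state.
- env.state(): the state, without advancing time (a new reading comes with each control period).
- env.grab_frame(name): name is "scene" or "top" or "wrist"; returns a dict with "pixels" (400x640x3 uint8, red, green, blue), "intrinsics" (3x3 intrinsics, pixels), "eye" and "attitude" of the camera in the world. Camera axes: x right, y up, looking along -z (the intrinsics and any distortion apply to the point x, -y, -z); pixel columns grow to the right and rows downward; lengths in mm; the calibration is good to about 2 mm. A picture is of the moment at which its call begins. There is no depth.
- env.job_done(): hands the job in, once; it reports no verdict.
The state is a dict: "time_s": time; "qpos": joint angles; "qvel": joint speeds; "effort": joint torques, N m; "ee_pos": TCP position; "ee_rot": TCP orientation; "force": force on the tool from outside, world axes, zero at the start; "torque": the same for the moment, N m; "gripper_width": finger opening in mm.
Only numpy, scipy, OpenCV 4.12 (cv2) and the standard library are available. Lean on these libraries where they do the work, as an engineer would, in place of code of your own. Each camera call takes 0.05 s, during which the arm holds its last target.

TASK

The chain of the dough sheeter has just been oiled and its sprung drive cover still stands ajar. With the fingertips set in the slot of the cover's quarter-turn fastener, press the cover shut and turn the fastener clockwise (seen from above) right to its stop, so that the cover stays locked down when you let go. Only press and turn: do not pull the cover up, and leave the tin, loaf, oil bottle, jar and tools where they are.

Things in the scene. Friction and masses are not known exactly. Their poses are not given: they have to be found in the camera images.
- sheeter: Low bench dough sheeter of stainless steel, fixed. Origin: on the table under the centre of its drive housing, an open-topped box 250 mm deep (its x), 210 mm wide (its y), 150 mm high. Its x points from the housing's front (cover's free edge) to its rear (hinge), z up. Rollers and feed tables (up to 192 mm high, y = 109 to 520 mm) stand on its +y side, the motor behind it, below 155 mm.
- cover_hinge (a point): Middle of the drive cover's hinge line, 125 mm behind the sheeter's origin, 153 mm above the table; the line runs along the sheeter's y. Its axes tilt with the cover: x lies in the cover and points to the rear, away from the free edge, z out of its upper face. The cover is a steel plate 256 x 216 x 10 mm from this line towards the front, its underside level with the line.
- cover (a joint): Opening angle of the cover, rad: 0 shut (firm stop), grows as the front edge rises. A spring holds it ajar at 0.14 to 0.26 and lifts it again to 0.13 or more if it is let go unlocked; pressing it shut at the fastener takes about 5 N. Locked, it stands at about 0.01.
- ring (a point): Fixed to the cover, on the fastener's axis, level with the rim of the aluminium ring about the disc: 190 mm from the hinge line towards the free edge, 28 mm above the cover's underside. The ring is 96 mm across outside, 82 mm inside, 18 mm high above the cover's upper face; the black disc (82 mm across) lies in it, 1 mm below the rim.
- slot (a point): Centre of the floor of the fastener's slot, on the fastener's axis. Site axes: x along the slot, z out of the cover; x points to the sheeter's -y when joint cam is 0 and to the front (sheeter's -x) when locked. The slot crosses the fastener's black disc: 72 mm long, 34 mm wide, 14 mm deep, closed at both ends, its floor 13 mm above the cover's underside, flat, steel.
- cam (a joint): Turn of the fastener, rad: 0 fully unlocked, grows clockwise from above, firm stop at 1.571 = locked. It takes about 0.13 Nm and stays where left. In the last third its tongue passes under a lip of the housing, only if the cover is pressed shut (front edge within 5 mm); turned with the cover up, it goes over the lip and blocks the cover.
- loaf_tin: Empty dark steel loaf tin 210 x 110 x 85 mm, on the table beside the sheeter. Origin: centre of its underside.
- loaf: Seeded loaf 220 x 110 x 95 mm, on the table beside the sheeter. Origin: centre of its underside.
- oil_bottle: White oil bottle, 48 mm across, 125 mm high, standing before the drive housing. Origin: centre of its underside.
- screwdriver: Screwdriver 190 mm long lying on the table before the drive housing. Origin: underside, at mid length.
- scraper: Dough scraper, 150 mm wide, lying on the sheeter's front feed table (128 mm above the bench). Origin: centre of its underside.
- grease_jar: Low amber jar with a steel lid, 56 mm across, 50 mm high, standing before the drive housing. Origin: centre of its underside.

How it is judged (in metres and radians):
On the way, in this order (a step that is already met when the one before it is completed fails the run):
1. with the fingertips in the fastener's slot, the cover is pressed shut before the fastener is locked (distance between the grasp point and slot below 0.065 m and value of joint cover below 0.045 rad and value of joint cam below 1.3 rad), for 0.05 s.
2. the fastener is turned to its stop with the cover shut (value of joint cover below 0.03 rad and value of joint cam above 1.45 rad), for 0.1 s.
At the end, for the whole second after the job is handed in: The fastener stands at its stop (turned to within 7 degrees) and its tongue holds the sprung cover shut (front edge raised less than 8 mm) with nothing touching it (all of step 2).
It fails at once if the cover is pulled up (value of joint cover above 0.4 rad).
It fails at once if one of the things about the sheeter is lifted or shoved more than 30 mm (distance of any of loaf_tin, loaf, oil_bottle, grease_jar, screwdriver, scraper from where it was at the start of the episode above 0.03 m).
It also fails if it takes over 38 s, if anything falls off the work surface, if the arm or the gripper's body presses on something with over 40 N, if the wrist force passes 120 N, or if a joint passes its speed limit or range.

## Working session

There is one attempt and no reset: what is moved stays moved. The work goes in short steps, Python scripts to look and compute and a tool call to move; the robot and the scene stay as the last step left them, time stands still between calls to the robot, and variables do not carry over. Pictures are saved under pics/ and viewed, and the job is handed in when it is done.

Besides the shell and the picture viewer there is one more tool, called after "Call:" as a command line: name --argument value ..., lists and objects as JSON in quotes. servo_tool: Moves the arm, as the interface text tells. Its arguments: {"type":"object","properties":{"plan":{"type":"array"},"squeeze":{"type":"number"}},"required":["plan"]}

```bash
mkdir -p pics; ls; python3 - <<'E'
from workcell import env
import cv2,pickle
s=env.state();print(s)
for n in("scene","top","wrist"):
    f=env.grab_frame(n);pickle.dump(f,open(f"{n}0.pkl","wb"));cv2.imwrite(f"pics/{n}0.png",f["pixels"][:,:,::-1])
    print(n,f["intrinsics"],f["eye"],f["attitude"],[k for k in f])
E
```

```text
pics
{'time_s': 0.0, 'qpos': array([ 7.59739317e+01,  1.83495832e+01,  8.97064670e+01, -6.82539718e-04,
        7.20431197e+01, -1.14565612e+00]), 'qvel': array([ 0.00396837, -0.02435583, -0.02796836,  0.00803416,  0.01490648,
        0.00284124]), 'effort': array([ 1.32083307e-03, -4.12450862e+01, -2.31977373e+01,  7.27516576e-02,
        4.54723800e-02, -1.26751538e-04]), 'ee_pos': array([128.05510429, 560.04102332, 213.14049456]), 'ee_rot': array([-1.79998666e+02,  9.91629939e-02,  7.71198000e+01]), 'force': array([ 0.08917815, -0.19778567,  0.04799048]), 'torque': array([-0.03915661,  0.01477588,  0.03894767]), 'gripper_width': 91.24086422921513}
scene [[377.85260355   0.         319.98108204]
 [  0.         377.85260355 196.86980367]
 [  0.           0.           1.        ]] [1363.18004876  -64.30142372  722.34872584] [54.25450816  0.70643779 81.83022416] ['pixels', 'intrinsics', 'eye', 'attitude']
top [[438.99702168   0.         316.41011654]
 [  0.         438.99702168 203.53635435]
 [  0.           0.           1.        ]] [ 359.67960589   17.79420156 1167.99804331] [ 11.89653062   0.18746249 -87.85681624] ['pixels', 'intrinsics', 'eye', 'attitude']
wrist [[284.18886032   0.         322.83785863]
 [  0.         284.18886032 197.90082645]
 [  0.           0.           1.        ]] [ 46.76215306 579.28191747 383.86181883] [-1.71540648e+01  6.28191658e-02  7.70859258e+01] ['pixels', 'intrinsics', 'eye', 'attitude']
```

View pics/scene0.png

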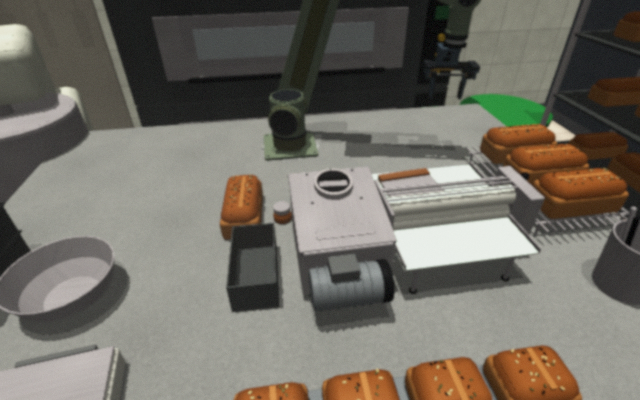

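View pics/top0.png

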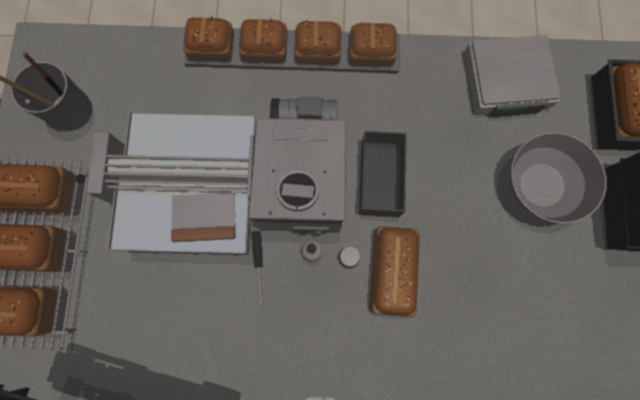

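View pics/wrist0.png

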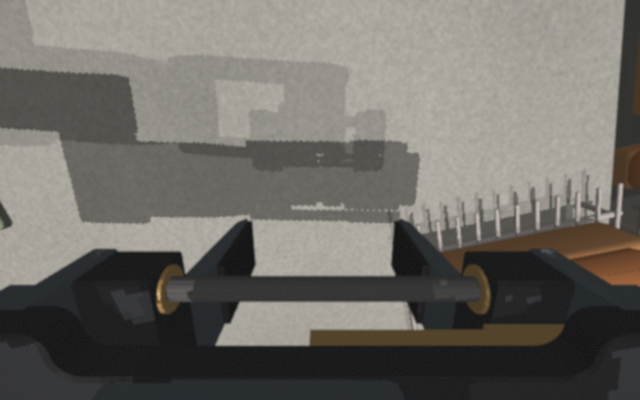

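Top view: housing with the cover at cols 250-345, rows 120-222, and the fastener ring at about (298,190). The scene view shows the same cover with the ring at about (333,183). I'll enlarge both.

```bash
python3 - <<'E'
import cv2
a=cv2.imread("pics/top0.png")[105:245,235:365];cv2.imwrite("pics/topc.png",cv2.resize(a,None,fx=4.2,fy=4.2,interpolation=cv2.INTER_CUBIC))
a=cv2.imread("pics/scene0.png")[155:265,280:410];cv2.imwrite("pics/scenec.png",cv2.resize(a,None,fx=5,fy=5,interpolation=cv2.INTER_CUBIC))
E
```

```text
(no output)
```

View pics/topc.png

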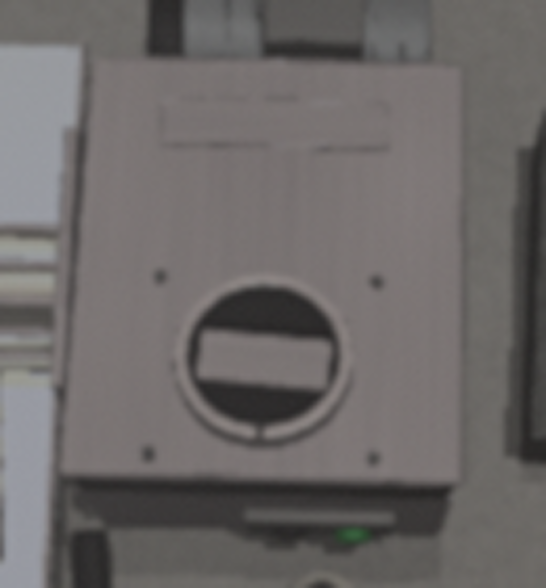

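View pics/scenec.png

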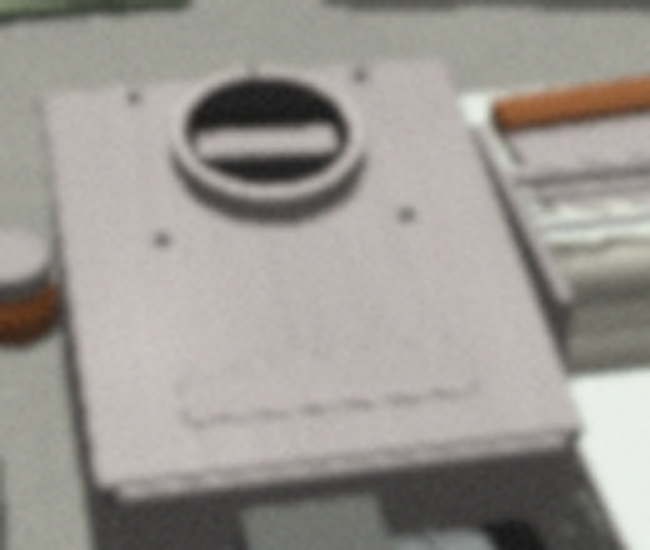

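```bash
cat > h.py <<'E'
import numpy as np,pickle,cv2
from scipy.spatial.transform import Rotation as R
from scipy.optimize import least_squares
def proj(f,P):
    Rm=R.from_euler('xyz',f["attitude"],degrees=True).as_matrix()
    c=(np.atleast_2d(P)-f["eye"])@Rm; K=f["intrinsics"]
    return np.c_[K[0,0]*c[:,0]/-c[:,2]+K[0,2],K[1,1]*-c[:,1]/-c[:,2]+K[1,2]]
def toworld(p,P): # p: X,Y,yaw,angle ; P in hinge frame
    X,Y,yaw,a=p[:4]
    S=R.from_euler('z',yaw); H=R.from_euler('y',a)  # front (-x) rises for +a about y
    return S.apply(H.apply(np.atleast_2d(P))+[125,0,153])+[X,Y,0]
E
python3 - <<'E'
from h import *
T=pickle.load(open("top0.pkl","rb"));S=pickle.load(open("scene0.pkl","rb"))
C=np.array([[0,108,10],[0,-108,10],[-256,-108,10],[-256,108,10],[-190,0,28.]])
t=(np.array([[90,60],[462,66],[458,484],[62,474],[263,359]])+.5)/4.2-.5+[235,105]
s=(np.array([[580,432],[97,488],[47,95],[447,60],[269,134]])+.5)/5-.5+[280,155]
sl=(np.array([[202,354],[329,365]])+.5)/4.2-.5+[235,105]
def res(p):
    w=toworld(p,C)
    c=p[4]; d=np.array([-np.sin(c),-np.cos(c),0])
    q=toworld(p,[[-190,0,27]-36*d,[-190,0,27]+36*d]) 
    return np.r_[(proj(T,w)-t).ravel(),(proj(S,w)-s).ravel(),(proj(T,q)-sl).ravel()]
r=least_squares(res,[600,0,0,.2,0.05],loss='soft_l1')
print(r.x,np.degrees(r.x[2:]));print(res(r.x).reshape(-1,2).round(2))
np.save("fit.npy",r.x)
p=r.x
for a in(p[3],.0,.01):
    q=p.copy();q[3]=a;print(a,"ring",toworld(q,[-190,0,28]),"slot",toworld(q,[-190,0,13]))
print(np.sqrt(np.diag(np.linalg.inv(r.jac.T@r.jac)))*.7)
E
```

```text
[6.52809288e+02 7.37898939e+01 1.01622388e-02 1.34928951e-01
 6.89743324e-02] [0.58225339 7.73085943 3.95193814]
[[ 0.45 -0.53]
 [ 0.4   0.19]
 [ 0.72  1.  ]
 [-1.24  0.84]
 [-0.11 -0.84]
 [ 1.67 -1.26]
 [-0.24 -1.03]
 [-1.28  0.51]
 [-0.44  0.08]
 [-0.07  0.1 ]
 [-1.4  -0.92]
 [ 0.07 -0.67]]
0.13492895100327199 ring [[593.30584874  73.18518488 206.3042875 ]] slot [[591.2881543   73.16467988 191.44062413]]
0.0 ring [[587.8126443  73.1293597 181.       ]] slot [[587.8126443  73.1293597 166.       ]]
0.01 ring [[588.1021246   73.13230157 182.89856835]] slot [[587.95213485  73.13077729 167.89931834]]
[0.76393823 0.60132438 0.00473229 0.0056831  0.04824901]
```

Fit is good (residuals about 1 px, or 2 mm): slot floor at about (591,73,191) with cover angle 0.135 and cam about 4°. Plan: closed fingers with the jaw axis across the slot (27 mm in 34 mm), opened out against the walls, then press and turn. First I'll rise and turn the tool clear of everything.

Call:
servo_tool --plan '[[[0,0,8],[0,0,-20],0],[[0,0,8],[0,0,-20],0],[[0,0,8],[0,0,-20],0],[[0,0,8],[0,0,-20],0],[[0,0,8],[0,0,-10],0],[[0,0,8],[0,0,0],0],[[0,0,8],[0,0,0],0],[[0,0,8],[0,0,0],0],[[0,0,8],[0,0,0],0],[[0,0,8],[0,0,0],0]]' --squeeze 10

```text
time_s: 1.4
ee_pos: [127.6, 558.4, 302.2]
ee_rot: [179.4, 0.1, -5.6]
force: [-0.4, 1.0, 0.3]
gripper_width: 0.5
```

Call:
servo_tool --plan '[[[0,0,0],[25,22,0],0],[[0,0,0],[40,35,0],0],[[0,0,0],[45,39,0],0],[[0,0,0],[45,39,0],0],[[0,0,0],[45,39,0],0],[[0,0,0],[45,39,0],0],[[0,0,0],[45,39,0],0],[[0,0,0],[45,39,0],0],[[0,0,0],[40,34,0],0],[[0,0,0],[25,22,0],0]]'

```text
time_s: 2.65
ee_pos: [501.5, 164.1, 301.9]
ee_rot: [179.3, 0.2, -5.3]
force: [-0.9, 0.1, -0.1]
gripper_width: 0.6
```

```bash
python3 - <<'E'
from workcell import env
s=env.state();print(s["ee_pos"],s["ee_rot"])
E
```

```text
[501.4849773  164.07638865 301.94277227] [ 1.79253256e+02  1.69630375e-01 -5.27075814e+00]
```

Call:
servo_tool --plan '[[[0,0,-1],[25,21,0],0],[[0,0,-1],[25,21,0],0],[[0.3,0,0],[20,17,10],0],[[0.3,0,0],[15,12,15],0],[[0,0,0],[10,9,15],0],[[0,0,0],[3,2,10],0],[[0,0,0],[0,0,0],0],[[0,0,0],[0,0,0],0],[[0,0,0],[0,0,0],0],[[0,0,0],[0,0,0],0]]'

```text
time_s: 3.9
ee_pos: [595.6, 71.6, 248.5]
ee_rot: [179.9, 0.4, -3.3]
force: [-0.6, -0.0, -0.1]
gripper_width: 0.7
```

```bash
python3 - <<'E'
from workcell import env
import pickle,cv2
s=env.state();print(s["ee_pos"],s["ee_rot"])
for n in("wrist","top"):
    f=env.grab_frame(n);pickle.dump(f,open(f"{n}1.pkl","wb"));cv2.imwrite(f"pics/{n}1.png",f["pixels"][:,:,::-1])
    print(f["eye"],f["attitude"])
E
```

```text
[595.56781195  71.63819035 248.47613549] [179.93455122   0.40541641  -3.28425221]
[602.21284828 155.86702251 419.00084565] [-17.21578635   0.42549665  -3.32082946]
[ 359.67960589   17.79420156 1167.99804331] [ 11.89653062   0.18746249 -87.85681624]
```

View pics/wrist1.png

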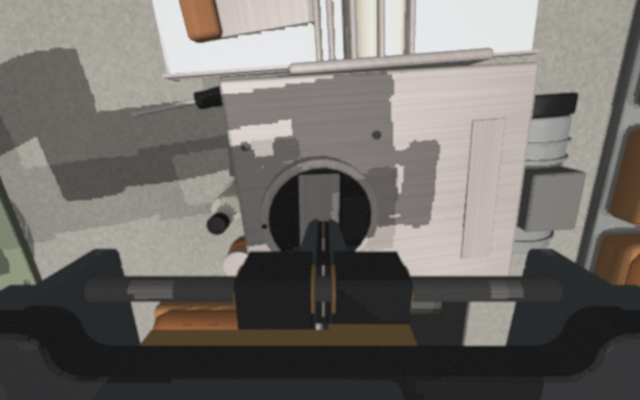

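Wrist view: the slot runs straight up the image (cols about 300-340, top end at row 173), the ring spans cols 262-378, and the closed fingers are centred near col 322. Enlarging to refine.

```bash
python3 - <<'E'
import cv2
from h import *
a=cv2.imread("pics/wrist1.png")[110:270,210:430];cv2.imwrite("pics/wc.png",cv2.resize(a,None,fx=3.6,fy=3.6,interpolation=cv2.INTER_CUBIC))
W=pickle.load(open("wrist1.pkl","rb"));p=np.load("fit.npy")
c=p[4];d=np.array([-np.sin(c),-np.cos(c),0]);n=np.array([-np.cos(c),np.sin(c),0])
P=toworld(p,[[-190,0,27]-36*d+17*n,[-190,0,27]-36*d-17*n,[-190,0,27]+17*n,[-190,0,27]-17*n,[-190-48,0,28],[-190+48,0,28],[-190,48,28],[-256,108,10],[0,108,10]])
print(((proj(W,P)-[210,110]+.5)*3.6-.5).round(0))
E
```

```text
[[ 315.  234.]
 [ 474.  230.]
 [ 319.  393.]
 [ 471.  386.]
 [ 178.  415.]
 [ 605.  368.]
 [ 380.  177.]
 [  23. -103.]
 [1182. -171.]]
```

View pics/wc.png

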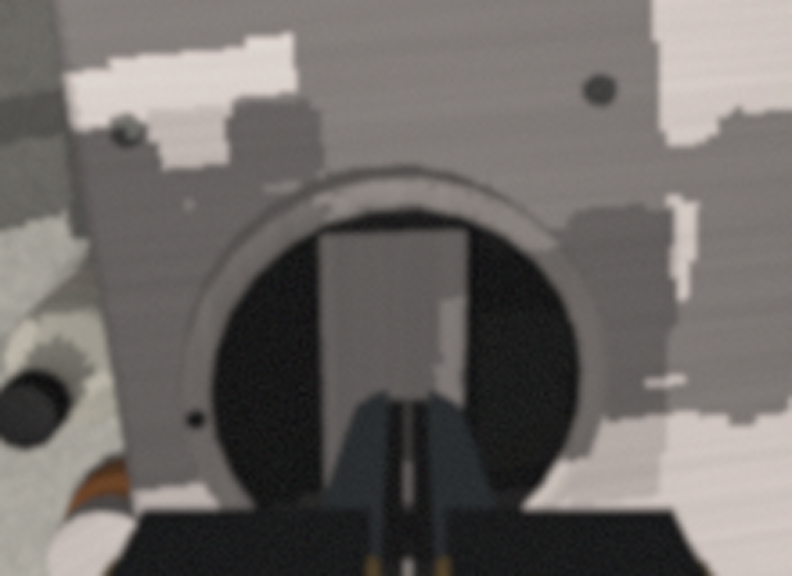

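The model predicts the wrist image to within about 1 mm, and the slot is parallel to the fingers. Moving down.

Call:
servo_tool --plan '[[[0,0,0],[-2,0,10],0],[[0,0,0],[-1,0,10],0],[[0,0,0],[0,0,10],0],[[0,0,0],[0,0,8],0],[[0,0,0],[0,0,5],0],[[0,0,0],[0,0,3],0],[[0,0,0],[0,0,0],0],[[0,0,0],[0,0,0],0],[[0,0,0],[0,0,0],0],[[0,0,0],[0,0,0],0]]'

```text
time_s: 5.25
ee_pos: [592.0, 71.6, 199.1]
ee_rot: [179.9, 0.4, -3.3]
force: [0.5, 0.0, -0.2]
gripper_width: 0.6
```

```bash
python3 - <<'E'
from workcell import env
import pickle,cv2
s=env.state();print(s["ee_pos"],s["ee_rot"],s["force"],s["torque"])
f=env.grab_frame("wrist");pickle.dump(f,open(f"wrist2.pkl","wb"))
a=f["pixels"][110:290,210:430,::-1];cv2.imwrite("pics/wc2.png",cv2.resize(a,None,fx=3.3,fy=3.3,interpolation=cv2.INTER_CUBIC))
E
```

```text
[592.04666082  71.60593738 199.1452748 ] [179.93074401   0.4072597   -3.30194634] [ 0.53972416  0.02508201 -0.20989983] [-0.08445504  0.02926798  0.0024171 ]
```

View pics/wc2.png

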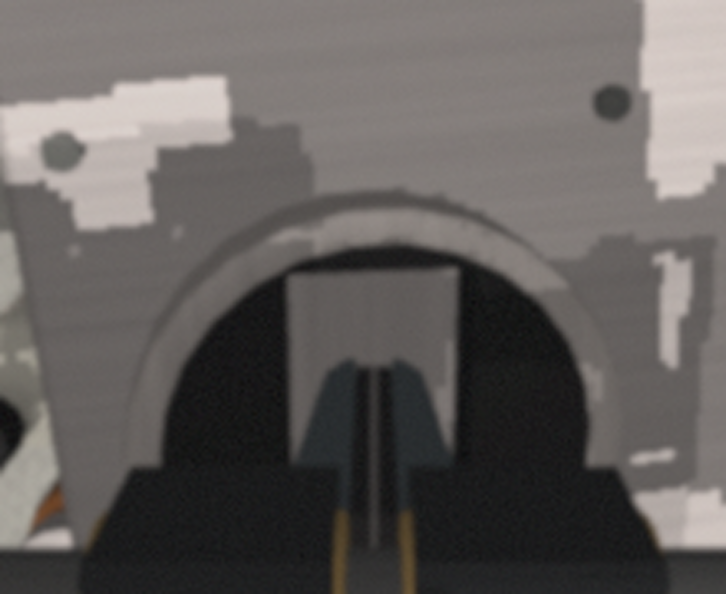

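Fingers are centred in the slot (tip col 375, slot cols 288-460), with no contact yet. Going to the floor, then opening lightly against the walls.

Call:
servo_tool --plan '[[[0,0,0],[0,0,4],0],[[0,0,0],[0,0,3],0],[[0,0,0],[0,0,2],0],[[0,0,0],[0,0,2],0],[[0,0,0],[0,0,2],0],[[0,0,0],[0,0,2],0],[[0,0,0],[0,0,2],4],[[0,0,0],[0,0,2],6],[[0,0,0],[0,0,2],6],[[0,0,0],[0,0,2],6]]' --squeeze 5

```text
time_s: 6.55
ee_pos: [592.4, 71.5, 176.8]
ee_rot: [179.9, 0.3, -3.3]
force: [-0.5, -0.2, 5.3]
gripper_width: 6.1
```

```bash
python3 - <<'E'
from workcell import env
s=env.state();print(s["ee_pos"],s["ee_rot"],s["force"],s["torque"],s["gripper_width"])
E
```

```text
[592.41323888  71.48811854 176.76322176] [179.93789737   0.25825637  -3.2969578 ] [-0.46085031 -0.23783042  5.27380714] [-0.1473219   0.32808888  0.00854104] 6.068960219958069
```

Call:
servo_tool --plan '[[[0,0,0],[-0.7,0,2],6],[[0,0,0],[-0.7,0,2],6],[[0,0,0],[-0.7,0,2],6],[[0,0,0],[-0.7,0,2],6],[[0,0,0],[-0.7,0,2],6],[[0,0,0],[-0.4,0,2],6],[[0,0,0],[0,0,2],6],[[0,0,0],[0,0,2],6],[[0,0,0],[0,0,2],6],[[0,0,0],[0,0,2],6]]'

```text
time_s: 7.8
ee_pos: [591.4, 71.4, 166.2]
ee_rot: [-180.0, -0.5, -3.3]
force: [-1.6, -1.2, 14.2]
gripper_width: 6.2
```

```bash
python3 - <<'E'
from workcell import env
import cv2
s=env.state();print(s["ee_pos"],s["ee_rot"],s["force"],s["torque"],s["gripper_width"])
f=env.grab_frame("wrist")
a=f["pixels"][110:290,210:430,::-1];cv2.imwrite("pics/wc3.png",cv2.resize(a,None,fx=3.3,fy=3.3,interpolation=cv2.INTER_CUBIC))
E
```

```text
[591.40817064  71.44959746 166.16188052] [-179.99647539   -0.52136415   -3.29732044] [-1.59477586 -1.22386646 14.24357194] [-0.29574456  0.43324281 -0.01440132] 6.242888758059704
```

View pics/wc3.png

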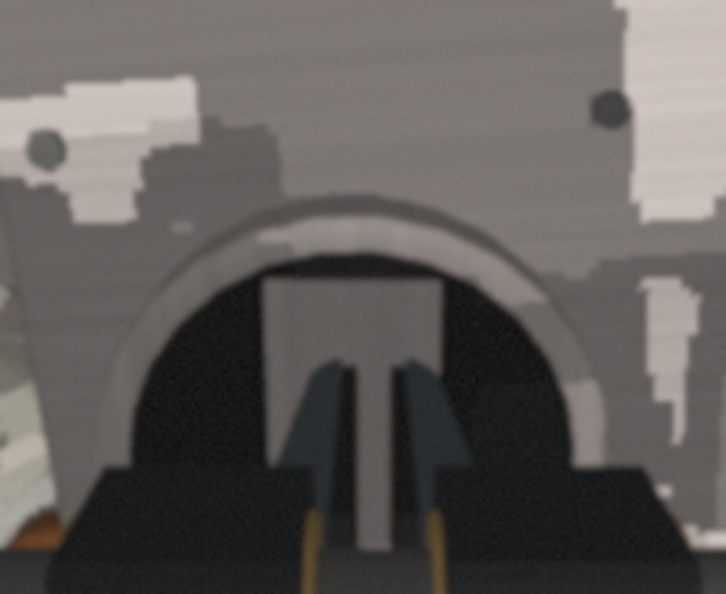

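Cover is shut (tip z 166.2 against 166.0 expected, 14 N), but the fingers sit about 4 mm toward +x of the slot centre (col 375 against 352). I'll ease off, close the fingers and recentre.

Call:
servo_tool --plan '[[[0,0,0],[0,0,0.5],0],[[0,0,0],[-2,0,0.5],0],[[0,0,0],[-2,0,0.5],0],[[0,0,0],[-2,0,0.5],0],[[0,0,0],[-1,0,1],0],[[0,0,0],[0,0,1.5],0],[[0,0,0],[0,0,2],0],[[0,0,0],[0,0,2],0],[[0,0,0],[0,0,2],0],[[0,0,0],[0,0,2],0]]'

```text
time_s: 9.1
ee_pos: [586.2, 72.0, 166.2]
ee_rot: [-179.9, -1.3, -3.3]
force: [-1.7, -0.4, 14.5]
gripper_width: 0.1
```

```bash
python3 - <<'E'
from workcell import env
import cv2
s=env.state();print(s["ee_pos"],s["ee_rot"],s["force"],s["torque"],s["gripper_width"])
f=env.grab_frame("wrist")
a=f["pixels"][110:290,210:430,::-1];cv2.imwrite("pics/wc4.png",cv2.resize(a,None,fx=3.3,fy=3.3,interpolation=cv2.INTER_CUBIC))
E
```

```text
[586.22436108  72.03766663 166.16957647] [-179.88361674   -1.29394461   -3.29641683] [-1.73802098 -0.37497799 14.45848556] [-0.30649195  0.42451185  0.006696  ] 0.12604590350621878
```

View pics/wc4.png

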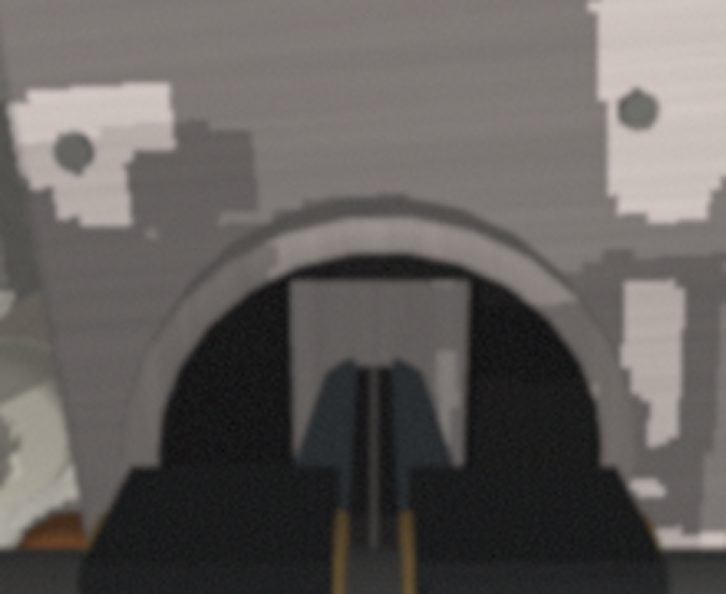

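Centred within about 1 mm and still pressed shut. Now spreading the fingers onto the slot walls and starting the turn.

Call:
servo_tool --plan '[[[0,-0.3,0],[0.5,0,2],9],[[0,-0.3,0],[0.3,0,2],9],[[0,0,0],[0,0,2],9],[[0,0,4],[0,0,2],9],[[0,0,5],[0,0,2],9],[[0,0,6],[0,0,2],9],[[0,0,6],[0,0,2],9],[[0,0,6],[0,0,2],9],[[0,0,6],[0,0,2],9],[[0,0,3],[0,0,2],9]]' --squeeze 10

```text
time_s: 10.4
ee_pos: [588.8, 70.4, 166.4]
ee_rot: [-179.0, -1.3, -40.3]
force: [-2.3, -1.0, 15.2]
gripper_width: 9.1
```

```bash
python3 - <<'E'
from workcell import env
import cv2
s=env.state();print(s["ee_pos"],s["ee_rot"],s["force"],s["torque"],s["gripper_width"])
f=env.grab_frame("wrist")
a=f["pixels"][110:290,210:430,::-1];cv2.imwrite("pics/wc5.png",cv2.resize(a,None,fx=3.3,fy=3.3,interpolation=cv2.INTER_CUBIC))
E
```

```text
[588.77663972  70.35431708 166.36060303] [-179.00173166   -1.32907343  -40.26649224] [-2.27841982 -0.99990414 15.15087112] [-0.38923433  0.60887336  0.08367506] 9.140686150331128
```

View pics/wc5.png

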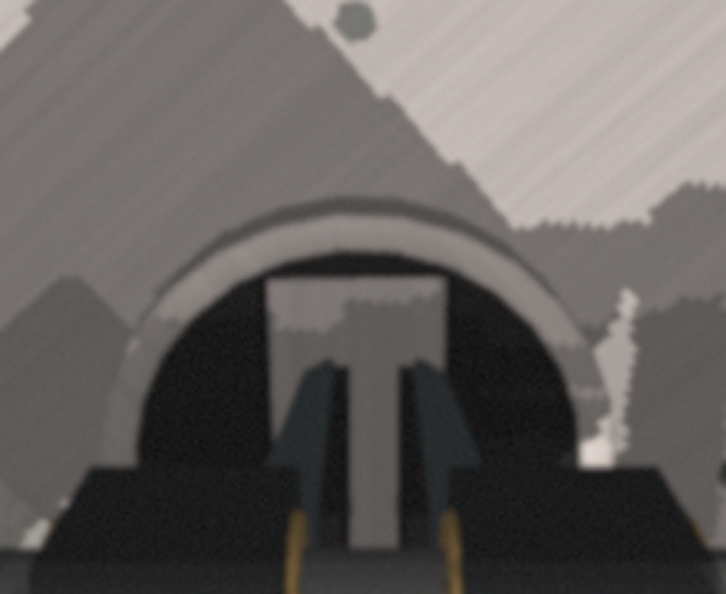

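Slot turned with the tool (yaw -40°). Cover still shut, with the fingers about 3.5 mm off centre along tool x, so I'll correct that while turning on.

Call:
servo_tool --plan '[[[-0.3,-0.3,5],[-1.5,0,2],8],[[-0.3,-0.3,5],[-1.5,0,2],8],[[-0.3,-0.3,6],[-1.5,0,2],8],[[0,-0.3,6],[-1,0,2],8],[[0,0,6],[-0.5,0,2.5],8],[[0,0,6],[0,0,2.5],8],[[0,0,6],[0,0,2.5],8],[[0,0,5],[0,0,2.5],8],[[0,0,4],[0,0,2.5],8],[[0,0,3],[0,0,2.5],8]]'

```text
time_s: 11.7
ee_pos: [585.8, 70.8, 166.2]
ee_rot: [-178.8, -0.1, -93.7]
force: [-1.2, -0.7, 16.3]
gripper_width: 8.2
```

```bash
python3 - <<'E'
from workcell import env
import cv2
s=env.state();print(s["ee_pos"],s["ee_rot"],s["force"],s["torque"],s["gripper_width"])
f=env.grab_frame("wrist")
a=f["pixels"][110:290,210:430,::-1];cv2.imwrite("pics/wc6.png",cv2.resize(a,None,fx=3.3,fy=3.3,interpolation=cv2.INTER_CUBIC))
E
```

```text
[585.79902494  70.77231033 166.24156477] [-1.78806133e+02 -1.20320696e-01 -9.37404058e+01] [-1.22028185 -0.72633835 16.31410235] [-0.11545221  0.61933304  0.38621562] 8.18339292011625
```

View pics/wc6.png

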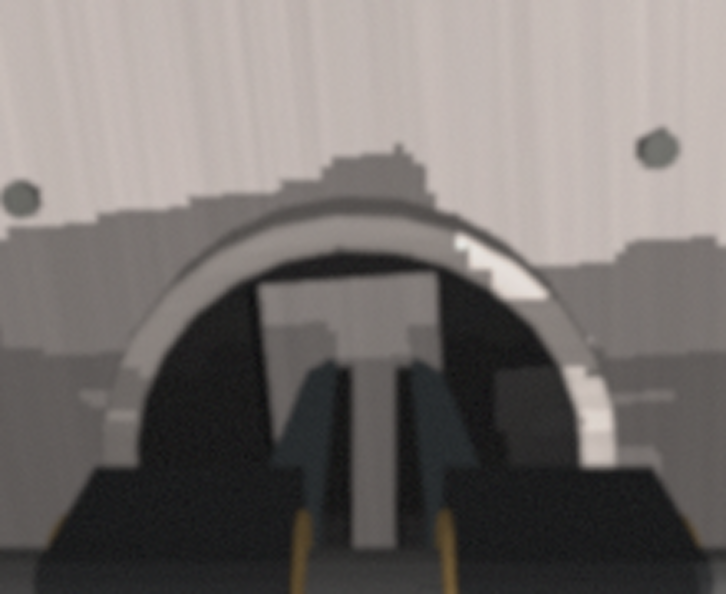

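Tool at -93.7°, with the moment up at 0.39 Nm. The slot's far edge, (260,285)-(438,272), is parallel to the line of cover screws, so the fastener is at its stop. I'll hold briefly against the stop, then close the fingers and lift off.

Call:
servo_tool --plan '[[[0,0,3],[0,0,2.5],8],[[0,0,3],[0,0,2.5],8],[[0,0,3],[0,0,2.5],8],[[0,0,1],[0,0,2],3],[[0,0,0.5],[-1,0,1],2],[[0,0,0],[-1,0,0],2],[[0,0,0],[0,0,-2],2],[[0,0,0],[0,0,-2],2],[[0,0,0],[0,0,-4],2],[[0,0,0],[0,0,-4],2]]'

```text
time_s: 13.0
ee_pos: [585.0, 73.9, 176.2]
ee_rot: [-178.6, 0.2, -104.4]
force: [-0.9, 0.3, -0.1]
gripper_width: 2.3
```

```bash
python3 - <<'E'
from workcell import env
import cv2
s=env.state();print(s["ee_pos"],s["ee_rot"],s["force"],s["torque"],s["gripper_width"])
f=env.grab_frame("wrist")
a=f["pixels"][110:290,210:430,::-1];cv2.imwrite("pics/wc7.png",cv2.resize(a,None,fx=3.3,fy=3.3,interpolation=cv2.INTER_CUBIC))
E
```

```text
[585.02423802  73.90755084 176.2058309 ] [-178.62988136    0.22101187 -104.37715285] [-0.87398932  0.25981704 -0.09061184] [-0.08428112  0.17413393  0.01856754] 2.259216655646277
```

View pics/wc7.png

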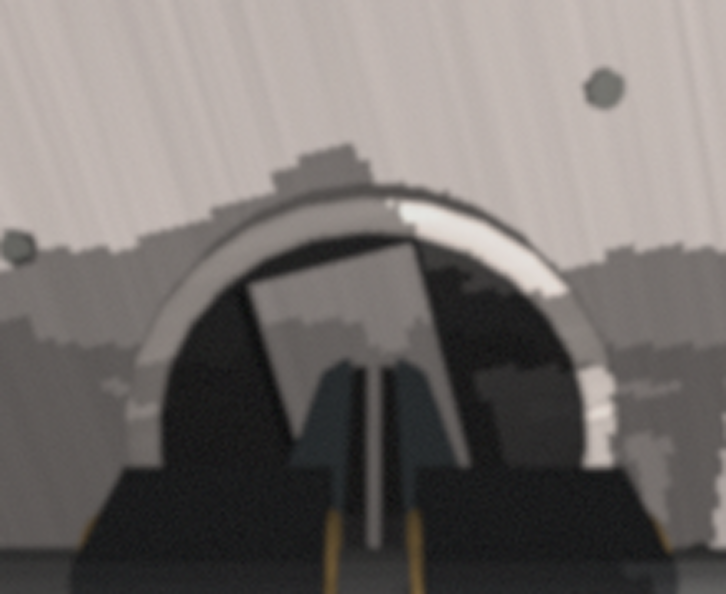

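Force is zero with the tip 10 mm above the floor and the cover still down. Slot edge and screw line are both at 15.2° in the image, so it is at its stop. Lifting clear and backing off.

Call:
servo_tool --plan '[[[0,0,0],[0,0,-6],2],[[0,0,0],[0,0,-10],2],[[0,0,0],[0,0,-15],2],[[0,0,0],[0,0,-20],2],[[0,0,0],[0,0,-25],2],[[0,0,0],[0,0,-25],2],[[0,0,0],[0,20,-25],2],[[0,0,0],[0,40,-10],2],[[0,0,0],[0,40,0],2],[[0,0,0],[0,30,0],2]]'

```text
time_s: 14.3
ee_pos: [454.8, 107.2, 322.3]
ee_rot: [-178.1, 0.5, -104.5]
force: [1.1, 0.2, -0.3]
gripper_width: 2.1
```

```bash
python3 - <<'E'
from workcell import env
import cv2,pickle
s=env.state();print(s["ee_pos"],s["ee_rot"],s["force"])
for n,(r,c) in dict(top=((105,245),(235,365)),scene=((155,265),(280,410)),wrist=((0,400),(0,640))).items():
    f=env.grab_frame(n);pickle.dump(f,open(f"{n}9.pkl","wb"));a=f["pixels"][:,:,::-1];cv2.imwrite(f"pics/{n}9.png",a)
    k=1 if n=="wrist" else 4.2
    cv2.imwrite(f"pics/{n}9c.png",cv2.resize(a[r[0]:r[1],c[0]:c[1]].copy(),None,fx=k,fy=k,interpolation=cv2.INTER_CUBIC))
from h import *
# predicted front corners locked / popped up in scene and wrist crops
p=np.load("fit.npy")
for a in(.01,.13):
    p[3]=a;P=toworld(p,[[-256,-108,10],[-256,108,10],[-190,48,28],[-190,-48,28],[0,-108,10]])
    for n in("scene","wrist"): print(a,n,proj(pickle.load(open(n+"9.pkl","rb")),P).round(1).tolist())
E
```

```text
[454.77954    107.17625288 322.33543328] [-178.09548107    0.49912464 -104.49358466] [ 1.12897966  0.15843292 -0.28549239]
0.01 scene [[288.4, 183.5], [367.5, 176.0], [351.5, 186.3], [314.0, 190.0], [298.7, 250.7]]
0.01 wrist [[435.1, 97.7], [248.7, 149.1], [278.8, 72.2], [370.9, 45.0], [387.5, -200.1]]
0.13 scene [[287.7, 174.5], [368.5, 167.0], [352.3, 179.9], [314.1, 183.6], [298.8, 251.2]]
0.13 wrist [[446.0, 91.9], [240.1, 148.8], [273.4, 62.8], [373.5, 32.9], [387.2, -201.8]]
```

View pics/wrist9c.png

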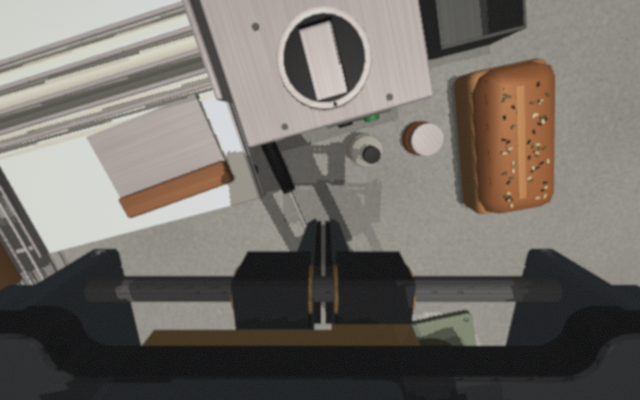

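View pics/scene9.png

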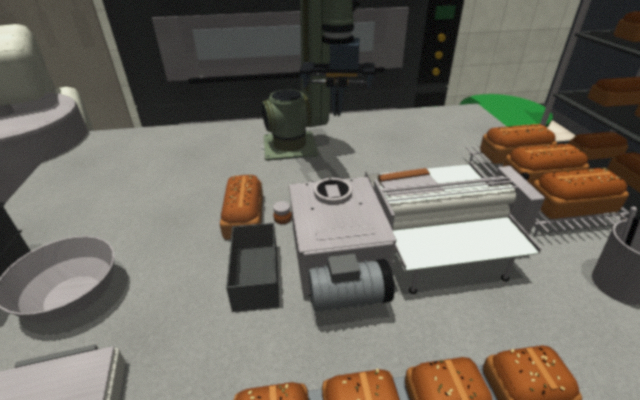

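View pics/top9.png

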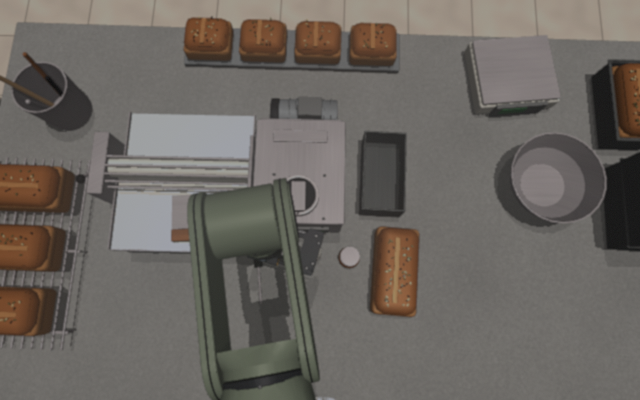

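With the arm away, the scene view shows the cover's front corner at about (289,183), against a predicted 183.5 locked and 174.5 sprung up. In the wrist view the corners are at (432,97) and (250,147), also matching locked. The slot points to the front and the other things stand where they were. Handing in.

```bash
python3 - <<'E'
from workcell import env
print(env.job_done(), env.state()["time_s"])
E
```

```text
the job is handed in; nothing more can be done
the job is handed in; nothing more can be done
```

The cover is pressed shut and locked. I set the closed fingertips in the slot, pressed the cover down with about 14–16 N, and turned the fastener about 86° clockwise to its stop. I then closed the fingers and lifted away; the last clock reading before handing in was about 14.5 s.

**Last checks, with the arm clear of the cover:**
- **Cover:** its front corners match the shut position in the scene and wrist views to about 1–3 pixels. If it had sprung up, its scene corner would sit about 9 pixels higher.
- **Fastener:** the slot runs parallel to the line of cover screws, about 15.2° in the image for both, and points to the front. The turning moment rose to about 0.39 Nm at the stop.
- **Other things:** those in view (tin, loaf, bottle, jar, screwdriver and scraper) look unmoved. I judged this by eye and did not measure it.

**What went less cleanly:** during pressing and turning the fingers sat up to about 4 mm off the slot's centre, which I corrected each time. At the stop the fingers turned past the slot, about 4° at first and about 15° by the time they were out.

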